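Feed the sample jar down to the escapement stop

TASK

A two-lane sloped feed chute stands on the worktop with a sample jar waiting on the level head of one lane and a lidded crucible on the other. Push the jar along its lane and down the slope until it rests, upright on the slope, against the stop at the lower end; slide it, do not lift it out. Leave the crucible standing where it is.

Things in the scene. Friction and masses are not known exactly. Their poses are not given: they have to be found in the camera images.
- jar: white round screw-top jar with a wide ribbed lid: body 62 mm across, lid 65, 80 mm tall, 0.16 kg; origin at the centre of its underside, z up. It starts upright on the level head of either lane. It slides only while pushed and stays where it is let go, on the slope too. Pushed low (15 to 30 mm above the deck) it slides without tipping; pushed near the lid it may topple.
- crucible: brown lidded crucible, tapered, 50 mm in diameter at the lid, 57 mm tall, on a foot only about 29 mm wide, so it is easily knocked over. It starts on the level head of the other lane, level with the jar across the chute. Origin at the centre of its underside.
- chute: bare-metal two-lane chute fixed to the worktop, 166 mm wide; origin on the worktop under its middle, x level along the lanes to the lower (stop) end, y across, z up. Lane centres y = +40 and -40 mm. Deck level at z = 62 mm from x = -110 (open rear end) to -20, then down at 12 degrees to z = 34 at x = +110. Lanes 74 mm wide inside, between rails 12 mm high, 6 mm thick
- stop_a (a point): where the centre of the jar's underside lies when the jar touches the stop of the lane at y = +40 mm: chute frame x = 73, y = 40, z = 42 mm, on the sloping deck. The stop is a steel gate blade 56 mm wide and 30 mm high, square to the slope, across the lane's lower end with a small black block behind; its face is 31.5 mm farther down the slope
- stop_b (a point): the same point for the lane at y = -40 mm: chute frame x = +73 mm, y = -40 mm, z = 42 mm
Things that resemble listed ones, but are neither listed nor needed, are in the scene too. Leave any green or turquoise look-alike of the jar alone.

How it is judged:
By the outcome, as a careful person would: the job done as asked, in the order asked, and still so for the second after the job is handed in, with the robot touching nothing.
It also fails if it takes over 32 s, if anything falls off the work surface, if the arm or the gripper's body presses on something with over 40 N, if the wrist force passes 120 N, or if a joint passes its speed limit or range.

ROBOT

A 6-joint arm with a two-finger parallel gripper is mounted at the origin on a cart in front of the work surface, level with it; the furniture and walls round the work are solid. World frame = base frame: x ahead of the robot, y to its left, z up, the work surface at z = 0. Lengths are in m, angles in degrees, forces in N, time in s.
With the tool pointing down it reaches from about 0.375 to 0.9 m from the base axis. Payload 3.1 kg.
Tool frame: the origin (TCP) lies between the finger pads; the fingertips stand 11 mm ahead of it and the grasp point (between the pads) lies 8 mm behind it; z points along the fingers, y is the line along which they close (so a half turn about z gives the same grasp; the last joint's range is limited). The gripper opens to 87 mm and grips with 3 to 60 N. Pads are 19 mm wide; open, the fingers measure 117 mm over their backs; the gripper's body (75 mm by 190 mm) begins 51 mm behind the grasp point.
Start: joints at [-80.472, 30.224, 82.088, -0, 67.689, -10.227], TCP at [0.211, -0.588, 0.234] pointing down, gripper open.
Joint ranges: [-176.69, 176.69], [-43.24, 126.21], [12.49, 139.97], [-82, 262], [0, 151.66], [-163.58, 163.58]. Speed limits (degrees/s): [159.86, 159.86, 180, 180, 180, 180].

INTERFACE

Orientations are given as a 3x3 rotation matrix whose columns are the frame's x, y, z axes.
In Python, from rig import bot gives the robot as it stands.
- The arm moves only by the tool apply_moves, never from a script. Its argument "steps" is a list that holds one entry, the list of rows, each a list of 7 numbers: the shift along the tool's x, y, z in cm, then the turn, a rotation vector about the tool's x, y, z in degrees, then the gripper command: -1 is shut, 1 is fully open, values between are in proportion. In form: [[[dx, dy, dz, rx, ry, rz, jaw], ...]]. A call has 1 to 20 rows; each row is the pose to reach, as a shift and turn from the pose commanded when the call began, along the tool's axes at that moment; what a row does not reach only later rows make up. A row lasts 1/8 s, in which the tool goes at most 62.5 mm and 10.7 degrees, less where a joint would pass 70% of its speed; a pose out of reach is approached as far as the arm can. A call with a gripper value outside its range is refused whole. The fingers move at their own pace and stop on an object; the grip force is fixed at half the most. Time passes only in rows, so rows that repeat a pose let the fingers close. It gives the time, the measured TCP pose, the force, the opening and the grip force at its end, in the units of the state.
- bot.read_state(): the state, without advancing time (a new reading comes with each control period).
- bot.capture(name): name is "side" or "top" or "wrist"; returns the picture (400x640x3 uint8, blue, green, red); there is no depth.
- bot.camera_model(name): a dict with "intrinsics" (3x3 intrinsics, pixels), "k1" (the pictures are not rectified: a ray, as slopes to the right and down, at radius r is drawn at 1 + k1 r^2 times it, then the intrinsics apply), "R" (3x3) and "t" (3): a world point X has camera coordinates R X + t. Camera axes: x right, y down, z forward; pixel columns grow to the right and rows downward; lengths in m; the calibration is good to about 2 mm. A picture is of the moment at which its call begins: read the wrist's pose just before it. camera_model takes no time and is no camera call; for the wrist camera it gives the pose at the moment of the call.
- bot.hand_in(): hands the job in; it is judged then, once.
The state is a dict: "time_s": time; "joint_positions": joint angles; "qvel": joint speeds; "tau": joint torques, N m; "position": TCP position; "tcp_rot": TCP orientation; "force": force on the tool from outside, world axes, zero at the start; "moment": the same for the moment, N m; "opening": opening from 0.0 (shut) to 1.0 (fully open); "grasp_force": force on a finger pad.
Only numpy, scipy, OpenCV 4.12 (cv2) and the standard library are available. Lean on these libraries where they do the work, as an engineer would, in place of code of your own. Each camera call takes 0.05 s, during which the arm holds its last target. There are 200 camera calls.

## Working session

There is one attempt and no reset: what is moved stays moved. The work goes in short steps, Python scripts to look and compute and a tool call to move; the robot and the scene stay as the last step left them, time stands still between calls to the robot, and variables do not carry over. Pictures are saved under pics/ and viewed, at most 10 in all, crops included, and the job is handed in when it is done.

Besides the shell and the picture viewer there is one more tool, called after ">>>" as name(argument=value, ...) on one line, values as JSON. apply_moves: Moves the arm, as the interface text tells. Its arguments: {"type":"object","properties":{"steps":{"type":"array","items":{"type":"array","items":{"type":"array","items":{"type":"number"}}}}},"required":["steps"]}

```bash
mkdir -p pics
python3 - <<'E'
from rig import bot
import cv2
for n in("top","side"):
    cv2.imwrite(f"pics/{n}0.png",bot.capture(n))
    m=bot.camera_model(n);print(n,m)
s=bot.read_state();print(s["time_s"],s["position"],s["tcp_rot"])
E
```

```text
top {'intrinsics': array([[412.39026423,   0.        , 315.96993236],
       [  0.        , 412.39026423, 192.5081842 ],
       [  0.        ,   0.        ,   1.        ]]), 'k1': 0.023129049939802398, 'R': array([[ 0.02583949, -0.99958589, -0.01266356],
       [-0.99203975, -0.02407854, -0.12360162],
       [ 0.12324552,  0.01575656, -0.99225111]]), 't': array([-0.0107052 ,  0.57204015,  0.85890565])}
side {'intrinsics': array([[430.82845389,   0.        , 320.45309728],
       [  0.        , 430.82845389, 193.89157108],
       [  0.        ,   0.        ,   1.        ]]), 'k1': -0.0627161850014859, 'R': array([[-0.4141004 ,  0.91004592, -0.01836546],
       [ 0.37598011,  0.1526385 , -0.91396961],
       [-0.82895104, -0.38538022, -0.40536683]]), 't': array([ 0.26151264, -0.14792322,  1.37933868])}
0.1 [ 0.21117299 -0.58756517  0.2326848 ] [[ 9.41146440e-01  3.37998915e-01 -3.33781388e-04]
 [ 3.37998915e-01 -9.41144548e-01  1.91630141e-03]
 [ 3.33571263e-04 -1.91633799e-03 -9.99998108e-01]]
```

View pics/top0.png

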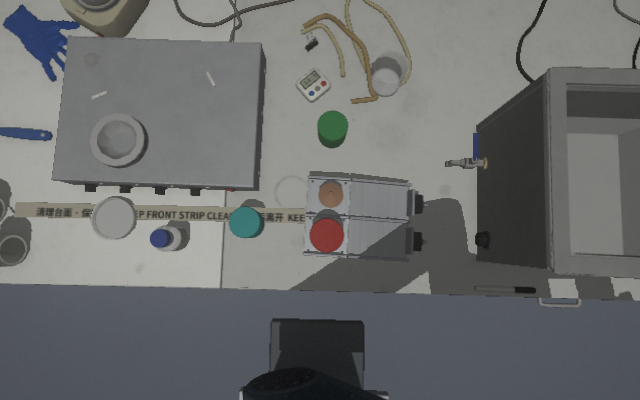

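View pics/side0.png

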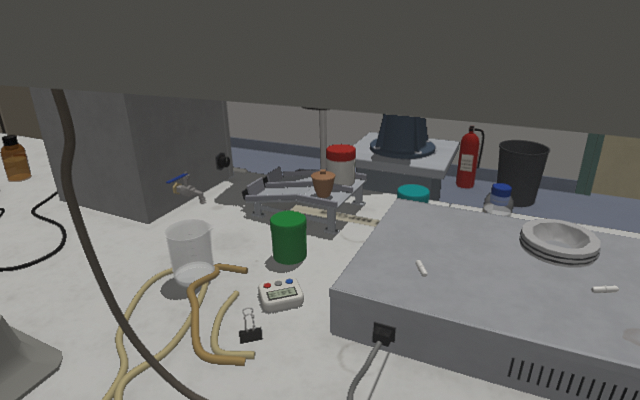

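The top picture shows the chute at about (357,215), with its stops at the right (415,203/240). The red-lidded jar is at (326,236) in the lane nearer the robot, and the crucible is at (331,194). I'll enlarge that area.

```bash
python3 - <<'E'
import cv2
i=cv2.imread("pics/top0.png")[160:270,290:440]
cv2.imwrite("pics/topc.png",cv2.resize(i,None,fx=5,fy=5,interpolation=cv2.INTER_CUBIC))
E
cat > h.py <<'E'
import numpy as np,cv2
from rig import bot
def cam(n,):
    return bot.camera_model(n)
def pix2w(m,u,v,z):
    K=m["intrinsics"]; d=cv2.undistortPoints(np.array([[[u,v]]],float),K,np.array([m["k1"],0,0,0,0]))[0,0]
    r=m["R"].T@np.array([*d,1]); c=-m["R"].T@m["t"]
    return c+r*(z-c[2])/r[2]
def w2pix(m,P):
    return cv2.projectPoints(np.array(P,float).reshape(-1,3),cv2.Rodrigues(m["R"])[0],m["t"],m["intrinsics"],np.array([m["k1"],0,0,0,0]))[0][:,0]
E
```

```text
(no output)
```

View pics/topc.png

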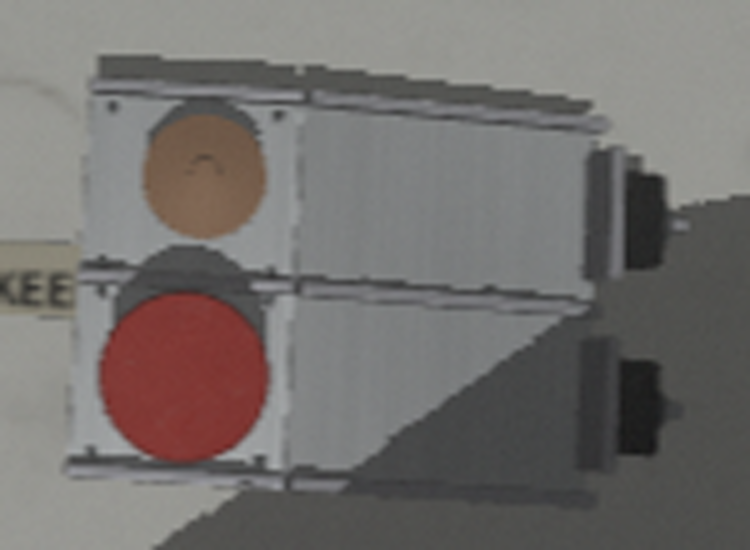

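The crop shows the rails, the bend at crop column ~297, the gates at ~600, the jar lid at (184,377) and the crucible lid at (205,176). Next I'll fit the chute pose.

Run:
```python
from h import *
from scipy.optimize import least_squares
m=cam("top")
pts={(92,86):(-110,80,74),(307,96):(-20,80,74),(605,125):(110,80,46),(68,468):(-110,-80,74),(287,482):(-20,-80,74),(595,500):(110,-80,46),(80,272):(-110,0,74),(297,287):(-20,0,74),(592,308):(110,0,46)}
px=np.array([(290+a/5,160+b/5) for a,b in pts]);L=np.array(list(pts.values()))/1000.
def W(p,L): 
    c,s=np.cos(p[2]),np.sin(p[2]);return np.c_[p[0]+c*L[:,0]-s*L[:,1],p[1]+s*L[:,0]+c*L[:,1],L[:,2]]
r=least_squares(lambda p:(w2pix(m,W(p,L))-px).ravel(),[.45,-.1,-1.57])
p=r.x;print(p,np.degrees(p[2]));print(r.fun.reshape(-1,2).round(1))
R=np.array([[np.cos(p[2]),-np.sin(p[2])],[np.sin(p[2]),np.cos(p[2])]])
for n,a,b,z in(("jar",184,377,.142),("cru",205,176,.119)):
    w=pix2w(m,290+a/5,160+b/5,z);print(n,w,"chute",R.T@(w[:2]-p[:2]))
s=bot.read_state();print("stopb",W(p,np.array([[.073,-.04,.042]])),"axis",R[:,0],s["tcp_rot"].T@[*R[:,0],0])
np.save("chute.npy",p)
```

```text
[ 0.5168413  -0.08687722 -1.60519053] -91.97064256434267
[[-0.3 -0.7]
 [-0.1 -0.2]
 [ 0.1 -0.5]
 [-0.4  0.3]
 [-0.   0.3]
 [-0.3  0.1]
 [-0.3  0.4]
 [-0.1 -0. ]
 [ 1.5  0.3]]
jar [ 0.478038   -0.02054904  0.142     ] chute [-0.06495461 -0.04106121]
cru [ 0.55714336 -0.02731352  0.119     ] chute [-0.06091436  0.03822998]
stopb [[ 0.47435467 -0.15845855  0.042     ]] axis [-0.03438742 -0.99940858] [-0.37016261  0.92896502 -0.00190369]
```

```bash
cat >> h.py <<'E'
from scipy.spatial.transform import Rotation as Ro
def target(cx,cy,z,tilt=12):
    p=np.load("chute.npy");c,s=np.cos(p[2]),np.sin(p[2])
    f=np.array([c,s,0]);y=np.array([-s,c,0]);t=np.radians(tilt)
    zz=np.sin(t)*f-np.cos(t)*np.array([0,0,1]);R=np.c_[np.cross(y,zz),y,zz]
    return np.array([p[0],p[1],0])+cx*f+cy*y+np.array([0,0,z]),R
def rel(P,R,P0,R0):
    return np.r_[R0.T@(P-P0)*100,Ro.from_matrix(R0.T@R).as_rotvec(degrees=True)]
E
python3 - <<'E'
from h import *
m=cam("top")
for u,v in((478,125),(478,245),(548,70),(548,275),(640,280)): print(u,v,[pix2w(m,u,v,z)[:2].round(2) for z in(0,.2,.3)])
s=bot.read_state();P0,R0=np.array(s["position"]),np.array(s["tcp_rot"])
P,R=target(-.130,-.04,.20);print(P,R.round(2));print(rel(P,R,P0,R0).round(2))
E
```

```text
478 125 [array([ 0.74, -0.36]), array([ 0.68, -0.29]), array([ 0.65, -0.25])]
478 245 [array([ 0.47, -0.36]), array([ 0.47, -0.28]), array([ 0.47, -0.24])]
548 70 [array([ 0.87, -0.52]), array([ 0.78, -0.41]), array([ 0.74, -0.36])]
548 275 [array([ 0.41, -0.5 ]), array([ 0.42, -0.4 ]), array([ 0.43, -0.34])]
640 280 [array([ 0.4, -0.7]), array([ 0.42, -0.55]), array([ 0.42, -0.47])]
[0.48133532 0.04442139 0.2       ] [[ 0.03  1.   -0.01]
 [ 0.98 -0.03 -0.21]
 [-0.21  0.   -0.98]]
[ 46.79 -50.34   3.38  -7.23 -10.63 -68.  ]
```

>>> apply_moves(steps=[[[2.3,-3.4,0,0,0,-6,-0.43],[4.6,-6.8,0,0,0,-12,-0.43],[6.9,-10.2,0,0,0,-18,-0.43],[9.2,-13.6,0,0,0,-24,-0.43],[11.5,-17,0,0,0,-30,-0.43],[13.8,-20.4,0,0,0,-36,-0.43],[17.9,-24.1,0,-1,-1.3,-40,-0.43],[22,-27.9,0,-2,-2.6,-44,-0.43],[26.2,-31.6,0,-3,-4,-48,-0.43],[30.3,-35.4,0,-4,-5.3,-52,-0.43],[34.4,-39.1,0,-5,-6.6,-56,-0.43],[38.5,-42.8,1,-6,-8,-60,-0.43],[42.7,-46.6,2,-6.6,-9.3,-64,-0.43],[46.8,-50.3,3.4,-7.2,-10.6,-68,-0.43],[46.8,-50.3,3.4,-7.2,-10.6,-68,-0.43],[46.8,-50.3,3.4,-7.2,-10.6,-68,-0.43]]])

```text
time_s: 2.1
position: [0.481, 0.0434, 0.1992]
tcp_rot: [[0.033, 0.999, -0.009], [0.977, -0.034, -0.209], [-0.209, -0.002, -0.978]]
force: [-0.1, -0.5, 0.1]
opening: 0.287
grasp_force: 0.0
```

Run:
```python
from h import *
s=bot.read_state();P0,R0=np.array(s["position"]),np.array(s["tcp_rot"])
print(s["time_s"],P0,R0.round(3),s["opening"],s["force"])
for a in((-.13,-.04,.0908),(-.108,-.04,.0908)): print(rel(*target(*a),P0,R0).round(2))
cv2.imwrite("pics/w1.png",bot.capture("wrist"))
```

```text
2.1 [0.48099122 0.04341212 0.19915725] [[ 0.033  0.999 -0.009]
 [ 0.977 -0.034 -0.209]
 [-0.209 -0.002 -0.978]] 0.2872907913756327 [-0.09231906 -0.47882999  0.13077111]
[ 2.37  0.05 10.57 -0.08  0.09  0.04]
[ 0.22  0.05 11.03 -0.08  0.09  0.04]
```

View pics/w1.png

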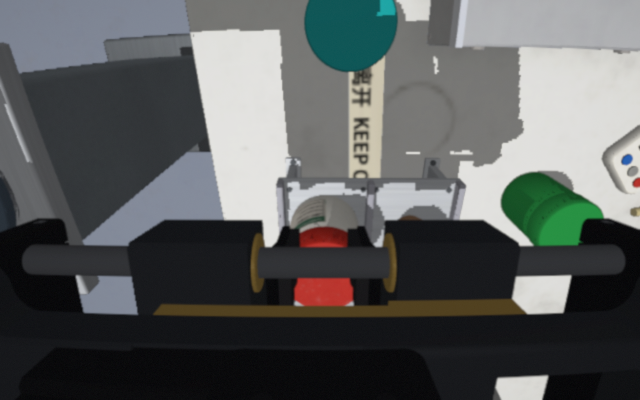

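The wrist picture shows the red lid at (323,265), centred between the fingers, with the white body leading away at (323,215). The turquoise jar at (350,25) is well clear. I'll descend behind the jar.

>>> apply_moves(steps=[[[0.6,0,2.6,0,0,0,-0.43],[1.2,0,5.3,0,0,0,-0.43],[1.8,0,8,0,0,0,-0.43],[2.4,0,10.6,0,0,0,-0.43],[2.4,0,10.6,0,0,0,-0.43],[1.7,0,10.7,0,0,0,-0.43],[0.9,0,10.9,0,0,0,-0.43],[0.2,0,11,0,0,0,-0.43],[0.2,0,11,0,0,0,-0.43]]])

```text
time_s: 3.28
position: [0.4813, 0.0217, 0.0921]
tcp_rot: [[0.035, 0.999, -0.006], [0.977, -0.036, -0.209], [-0.209, 0.001, -0.978]]
force: [0.1, 0.3, -0.3]
opening: 0.284
grasp_force: 0.0
```

Run:
```python
from h import *
s=bot.read_state();P0,R0=np.array(s["position"]),np.array(s["tcp_rot"])
print(s["time_s"],P0,s["force"])
for a in((-.108,-.04,.0908),(-.0296,-.04,.0908),(.028,-.04,.0784),(.0378,-.04,.0763)): print(rel(*target(*a),P0,R0).round(2))
i=[cv2.resize(bot.capture("side")[130:230,230:390],None,fx=5,fy=5,interpolation=cv2.INTER_CUBIC)]
cv2.imwrite("pics/s1.png",i[0])
```

```text
3.275 [0.4812604  0.02168626 0.09211024] [ 0.10896046  0.31375455 -0.31220931]
[ 0.1  -0.07  0.11  0.05  0.07 -0.09]
[-7.57 -0.06  1.75  0.05  0.07 -0.09]
[-12.94  -0.05   4.17   0.05   0.07  -0.09]
[-13.86  -0.05   4.58   0.05   0.07  -0.09]
```

View pics/s1.png

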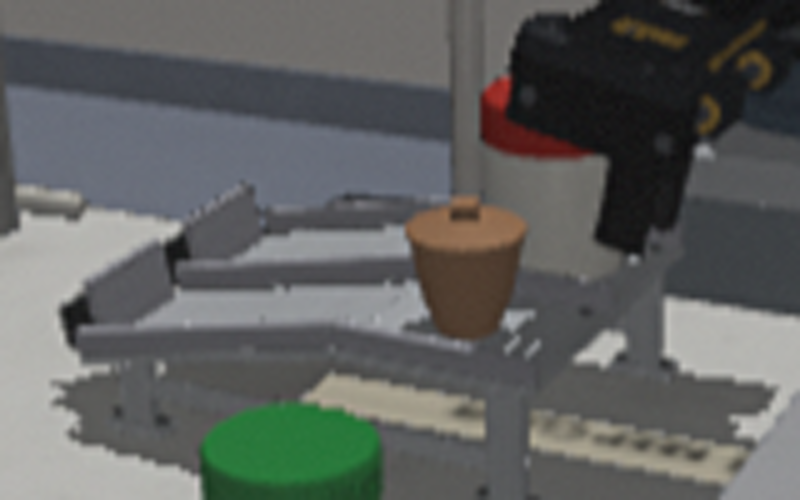

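The side crop shows the fingers behind the jar, low on the white body at about (625,230), with the crucible untouched at (465,270). Next is the level push.

>>> apply_moves(steps=[[[-0.5,0,0.2,0,0,0,-0.43],[-1,0,0.3,0,0,0,-0.43],[-1.5,0,0.4,0,0,0,-0.43],[-2,0,0.5,0,0,0,-0.43],[-2.5,-0.05,0.6,0,0,0,-0.43],[-3,-0.05,0.75,0,0,0,-0.43],[-3.5,-0.05,0.85,0,0,0,-0.43],[-4,-0.05,0.95,0,0,0,-0.43],[-4.4,-0.05,1.05,0,0,0,-0.43],[-4.8,-0.05,1.15,0,0,0,-0.43],[-5.2,-0.05,1.2,0,0,0,-0.43],[-5.6,-0.05,1.3,0,0,0,-0.43],[-6,-0.05,1.4,0,0,0,-0.43],[-6.4,-0.05,1.5,0,0,0,-0.43],[-6.8,-0.05,1.6,0,0,0,-0.43],[-7.2,-0.05,1.65,0,0,0,-0.43],[-7.6,-0.05,1.75,0,0,0,-0.43],[-7.6,-0.05,1.75,0,0,0,-0.43]]])

```text
time_s: 5.58
position: [0.4779, -0.0559, 0.0904]
tcp_rot: [[0.034, 0.999, -0.007], [0.977, -0.035, -0.209], [-0.209, 0.0, -0.978]]
force: [0.2, 0.6, -1.0]
opening: 0.283
grasp_force: 0.1
```

Run:
```python
from h import *
s=bot.read_state();P0,R0=np.array(s["position"]),np.array(s["tcp_rot"])
print(s["time_s"],P0,s["force"])
for a in((-.0296,-.04,.0908),(.028,-.04,.0784),(.0378,-.04,.0763)): print(rel(*target(*a),P0,R0).round(2))
cv2.imwrite("pics/s2.png",cv2.resize(bot.capture("side")[130:230,230:390],None,fx=5,fy=5,interpolation=cv2.INTER_CUBIC))
```

```text
5.575 [ 0.47786014 -0.05590094  0.09037304] [ 0.17315651  0.5965064  -0.97872509]
[-0.01  0.   -0.04  0.01  0.08 -0.04]
[-5.38  0.01  2.38  0.01  0.08 -0.04]
[-6.3   0.01  2.79  0.01  0.08 -0.04]
```

View pics/s2.png

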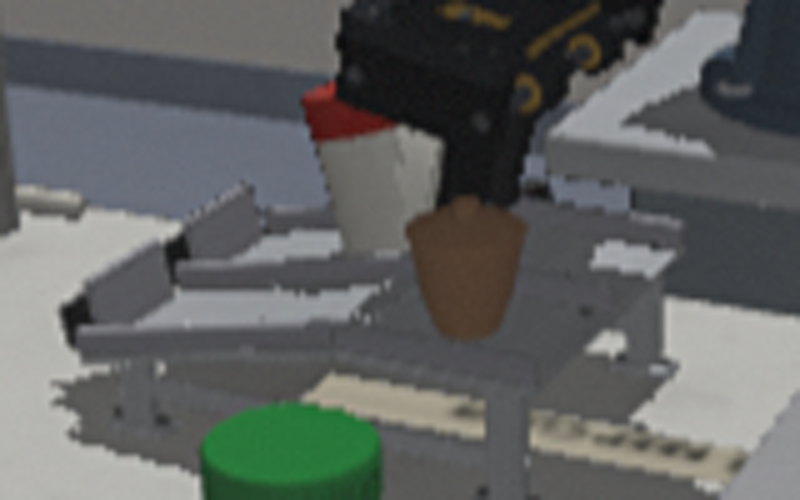

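The jar (lid at (345,115)) has tipped onto the slope and stands square to it, and the crucible has not moved. I'll go down the slope to about 1 cm short of the stop.

>>> apply_moves(steps=[[[-0.4,0,0.15,0,0,0,-0.43],[-0.8,0,0.3,0,0,0,-0.43],[-1.2,0,0.5,0,0,0,-0.43],[-1.6,0,0.7,0,0,0,-0.43],[-2,0,0.9,0,0,0,-0.43],[-2.4,0,1.05,0,0,0,-0.43],[-2.8,0,1.25,0,0,0,-0.43],[-3.2,0,1.4,0,0,0,-0.43],[-3.6,0,1.6,0,0,0,-0.43],[-4,0,1.75,0,0,0,-0.43],[-4.4,0,1.95,0,0,0,-0.43],[-4.8,0,2.1,0,0,0,-0.43],[-5.1,0,2.25,0,0,0,-0.43],[-5.4,0,2.4,0,0,0,-0.43],[-5.4,0,2.4,0,0,0,-0.43]]])

```text
time_s: 7.5
position: [0.4758, -0.1136, 0.0781]
tcp_rot: [[0.034, 0.999, -0.007], [0.977, -0.035, -0.209], [-0.209, 0.0, -0.978]]
force: [0.0, -0.2, 0.7]
opening: 0.281
grasp_force: 0.2
```

>>> apply_moves(steps=[[[-0.2,0,0.1,0,0,0,-0.43],[-0.4,0,0.2,0,0,0,-0.43],[-0.6,0,0.25,0,0,0,-0.43],[-0.6,0,0.25,0,0,0,-0.43]]])

```text
time_s: 8.0
position: [0.4756, -0.1199, 0.077]
tcp_rot: [[0.034, 0.999, -0.007], [0.977, -0.035, -0.209], [-0.209, 0.0, -0.978]]
force: [0.3, 0.9, 0.5]
opening: 0.285
grasp_force: 0.2
```

>>> apply_moves(steps=[[[-0.1,0,0.05,0,0,0,-0.43],[-0.15,0,0.07,0,0,0,-0.43],[-0.15,0,0.07,0,0,0,-0.43]]])

```text
time_s: 8.38
position: [0.4756, -0.1214, 0.0766]
tcp_rot: [[0.034, 0.999, -0.007], [0.977, -0.035, -0.209], [-0.209, 0.0, -0.978]]
force: [0.6, 0.5, -0.8]
opening: 0.285
grasp_force: 0.2
```

Run:
```python
from h import *
s=bot.read_state();P0,R0=np.array(s["position"]),np.array(s["tcp_rot"])
print(s["time_s"],P0,s["force"])
for a in((.0378,-.04,.0763),): print(rel(*target(*a),P0,R0).round(2))
cv2.imwrite("pics/s3.png",cv2.resize(bot.capture("side")[130:230,230:390],None,fx=5,fy=5,interpolation=cv2.INTER_CUBIC))
```

```text
8.375 [ 0.47557614 -0.12135938  0.07662188] [ 0.5855491  0.5491978 -0.7855998]
[-0.18  0.01  0.07  0.01  0.07 -0.01]
```

View pics/s3.png

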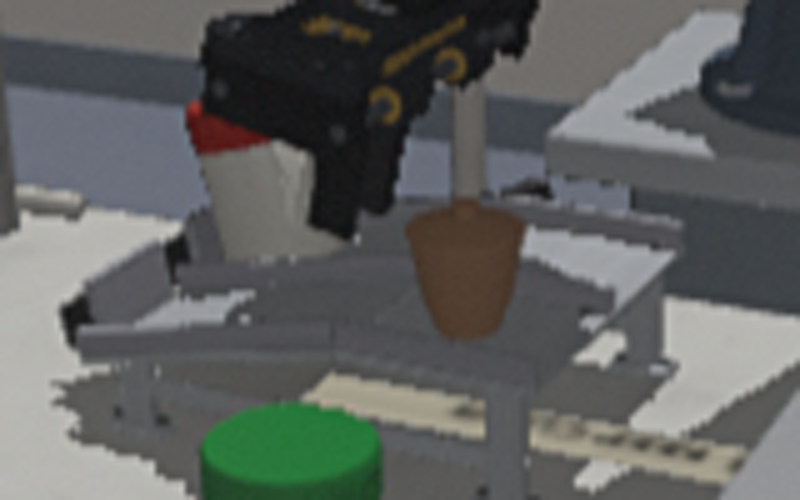

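The jar is near the gate and still square to the slope. I'll creep on until the force rises.

>>> apply_moves(steps=[[[-0.1,0,0.04,0,0,0,-0.43],[-0.2,0,0.08,0,0,0,-0.43],[-0.2,0,0.08,0,0,0,-0.43]]])

```text
time_s: 8.8
position: [0.4752, -0.1227, 0.0761]
tcp_rot: [[0.034, 0.999, -0.007], [0.978, -0.035, -0.208], [-0.208, 0.0, -0.978]]
force: [1.0, 5.5, 0.2]
opening: 0.286
grasp_force: 2.1
```

>>> apply_moves(steps=[[[-0.1,0,0.04,0,0,0,-0.43],[-0.1,0,0.04,0,0,0,-0.43]]])

```text
time_s: 9.05
position: [0.475, -0.123, 0.0758]
tcp_rot: [[0.035, 0.999, -0.007], [0.978, -0.035, -0.207], [-0.207, 0.0, -0.978]]
force: [0.9, 8.5, 1.5]
opening: 0.285
grasp_force: 3.5
```

The force rose to 8.5 N while the tool stalled, so the jar is against the stop. I'll back off and lift clear.

>>> apply_moves(steps=[[[0.3,0,-0.1,0,0,0,-0.43],[0.8,0,-0.3,0,0,0,-0.43],[1.4,0,-0.6,0,0,0,-0.43],[2,0,-1,0,0,0,-0.43],[2,0,-3,0,0,0,-0.43],[2,0,-6,0,0,0,-0.43],[2,0,-10,0,0,0,-0.43],[2,0,-14,0,0,0,-0.43],[2,0,-17,0,0,0,-0.43],[2,0,-17,0,0,0,-0.43],[2,0,-17,0,0,0,-0.43]]])

```text
time_s: 10.42
position: [0.4766, -0.0692, 0.2375]
tcp_rot: [[0.033, 0.999, -0.008], [0.977, -0.034, -0.209], [-0.209, -0.001, -0.978]]
force: [0.4, 0.8, -0.2]
opening: 0.284
grasp_force: 0.0
```

Run:
```python
from h import *
s=bot.read_state();print(s["time_s"],s["position"],s["force"])
a=cv2.resize(bot.capture("side")[130:230,230:390],(800,500),interpolation=cv2.INTER_CUBIC)
cv2.imwrite("pics/f.png",a)
cv2.imwrite("pics/ft.png",cv2.resize(bot.capture("top")[160:270,290:440],None,fx=5,fy=5,interpolation=cv2.INTER_CUBIC))
```

```text
10.425 [ 0.47661335 -0.06915282  0.23753396] [ 0.37976951  0.80799989 -0.24389429]
```

View pics/f.png

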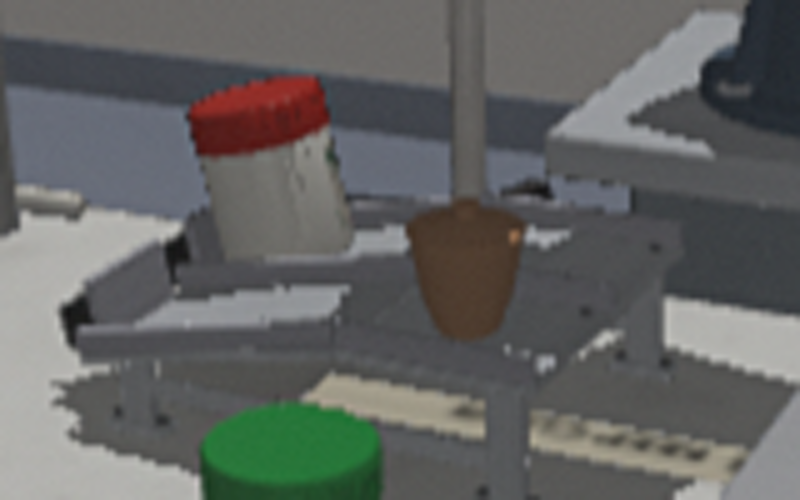

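View pics/ft.png

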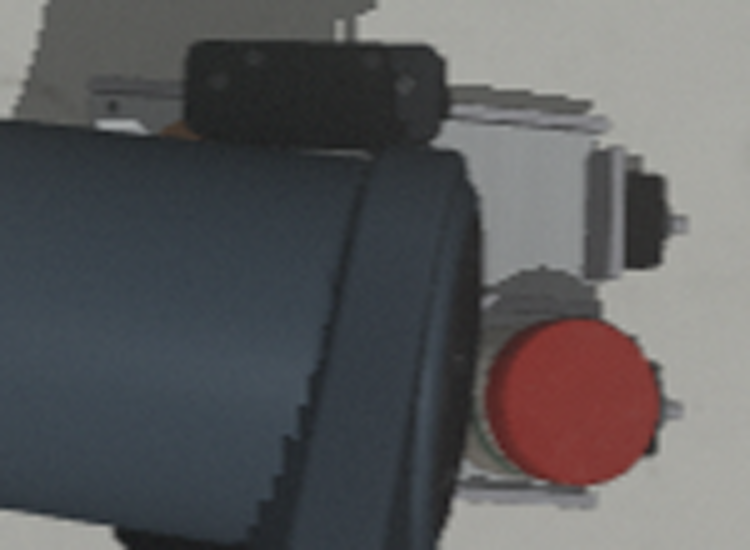

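The side crop shows the jar square on the slope, its lid's left edge at 188 as before the retreat, and the crucible unmoved. The top crop has the lid centre at (575,402). I'll check that number and hand in if it fits.

Run:
```python
from h import *
P,_=target(.0896,-.04,.1203);q=w2pix(cam("top"),P)[0];e=np.array([290+575/5,160+402/5])-q
print("err px",e)
if abs(e[0])<2: print(bot.hand_in())
```

```text
err px [-1.85225594  0.4363723 ]
the job is handed in; nothing more can be done
None
```

The job is handed in: the jar was slid down its lane to the stop and stands upright on the slope, the crucible was not touched, and the arm is clear of everything. The push force rose to 8.5 N at the gate, but the final top-view check put the lid about 1.9 px (roughly 3–4 mm) short of where it should be, just inside my 2 px limit, and I didn't look closer; the arm's clock read about 10.5 s.

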